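# Index the eyepiece carriage to the lens tube

## Robot

A 6-joint arm with a two-finger parallel gripper is mounted at the origin on the work surface. World frame = base frame: x ahead of the robot, y to its left, z up, the work surface at z = 0. Lengths are in m, angles in rad, forces in N, time in s.
With the tool pointing down it reaches from about 0.375 to 0.9 m from the base axis. Payload 3.1 kg.
Tool frame: the origin (TCP) lies at the centre of the arm's flange, where the gripper is bolted on; the fingertips stand 173 mm ahead of it and the grasp point (between the pads) lies 155 mm ahead of it; z points along the fingers, y is the line along which they close (so a half turn about z gives the same grasp; the last joint's range is limited). The gripper opens to 85 mm and grips with 20 to 120 N. Pads are 22 mm wide; open, the fingers measure 114 mm over their backs; the gripper's body (76 mm by 85 mm) begins 54 mm behind the grasp point. The pads swing forward as they close: fully open they stand 13 mm farther back than shut.
Start: joints at [-1.292, 0.527, 1.433, -0, 1.181, -0.178], TCP at [0.276, -0.561, 0.405] pointing down, gripper open.
Joint ranges: [-3.08, 3.08], [-0.75, 2.2], [0.22, 2.44], [-1.43, 4.57], [0, 2.65], [-2.85, 2.85]. Speed limits (rad/s): [2.79, 2.79, 3.14, 3.14, 3.14, 3.14].

## Interface

Orientations are given as a unit quaternion [x, y, z, w].
In Python, from station import * gives the robot as it stands.
- The arm moves only by the shell command python3 -m jog 'ROWS' [OPENING] [FORCE]. ROWS is a JSON object of lists of equal length, an entry for each row: "linear": the shift along the world's x, y, z in mm, a list of three; "turn": the turn about the world's z in units of 5 degrees (1.0 is 5 degrees). A call has 1 to 12 rows; each row shifts and turns the commanded pose from where the row before left it; what a row does not reach is not made up. A row lasts 1/8 s, in which the tool goes at most 62.5 mm and 10.7 degrees, less where a joint would pass 70% of its speed; a pose out of reach is approached as far as the arm can. A call is refused whole if a number of a shift passes 62.5 or a number of a turn 1, either way. A call with a gripper value outside its range is refused whole. OPENING is the opening, from 0 (shut) to 1 (fully open), set as the call begins (- or left out, the last holds). The fingers move at their own pace and stop on an object; FORCE is the grip in N (left out, the last holds). Time passes only in rows, so rows that do not move let the fingers close. It gives the time, the measured TCP pose, the force, the opening and the grip force at its end, in the units of the state.
- sense(): the state, without advancing time (a new reading comes with each control period).
- snapshot(name): name is "side" or "top" or "wrist"; returns the picture (480x640x3 uint8, red, green, blue); there is no depth.
- get_calibration(name): a dict with "fx", "fy", "cx", "cy" (pixels), "world_to_cam" (4x4, takes a point from world to camera coordinates). Camera axes: x right, y down, z forward; pixel columns grow to the right and rows downward; lengths in m; the calibration is good to about 2 mm. A picture is of the moment at which its call begins: read the wrist's pose just before it. get_calibration takes no time and is no camera call; for the wrist camera it gives the pose at the moment of the call.
- sign_off(): hands the job in; it is judged then, once.
The state is a dict: "t": time; "q": joint angles; "qd": joint speeds; "tau": joint torques, N m; "tcp_pos": TCP position; "tool_rot": TCP orientation; "force": force on the tool from outside, world axes, zero at the start; "ft_torque": the same for the moment, N m; "finger_gap": opening from 0.0 (shut) to 1.0 (fully open); "gripper_force": force on a finger pad.
Only numpy, scipy, OpenCV 4.12 (cv2) and the standard library are available. Lean on these libraries where they do the work, as an engineer would, in place of code of your own. Each camera call takes 0.05 s, during which the arm holds its last target. There are 200 camera calls.

## Task

The eyepiece carriage is parked with its spring pin in the wide middle slot of its index strip. Pull the plunger knob up, slide the carriage along to the hole that lies in front of the lens tube (not the one at the plain screen) and let the pin snap fully home in it. Work by feel and never force the pin sideways against the strip (keep the push under about 10 N); keep the eyepiece standing in its cup and leave the other things on the bench alone.

Things in the scene. Friction and masses are not known exactly. Their poses are not given: they have to be found in the camera images.
- base: Fixed cream base plate of the indexing fixture, 190 (x) by 300 (y) by 14 mm; origin under its centre, on the table. Its y axis is the travel direction of the carriage, on two steel guide bars between end blocks at y = +-136 mm, 46 mm high. It also carries the aluminium index strip, 28 mm wide, 140 mm long, along y at x = -45 mm.
- strip_nominal (a point): Point fixed to the base: nominal middle of the index strip's top, 34 mm above the table. The strip has a wide slot (32 mm along y) in the middle and one 10 mm square-cut hole either side, nominally 45 mm from the middle, solid between. The whole strip is clamped up to 8 mm off nominal along y, either way; this point does not show that.
- carriage: Black carriage sliding along the base's y, up to 64 mm each way from the middle, where it starts. Drag about 1.5 N, plus 3 N when the pin rides on the strip. Origin on the plunger's axis 34 mm above the table; axes as the base's. Plunger arm 30 mm wide, top at +16 mm; steel bush 18 mm wide, up to +30 mm. Block 66 mm wide, 35 to 120 mm behind (+x), with the cup at x = +92 mm.
- knob (a point): Centre of the plunger's black knob, an upright cylinder 22 mm in diameter and 24 mm high, 78 mm above the table when home. It rises with the plunger.
- plunger (a joint): Lift of the spring plunger in m: 0 = pin home (9 mm down in slot or hole), 0.009 = pin on the strip's top, 0.015 = upper stop. It springs down by itself: about 3 N at home, 6 N at 0.014, and it drops at about 0.2 m/s. The pin is 8 mm thick, flat-ended: 1 mm of play each way in a hole; it drops in only when about that close to its centre.
- eyepiece: Steel eyepiece, 36 mm at the widest, 46 mm high, standing loose in the carriage's cup; origin under its centre, z up.
- cup (a point): Centre of the cup's inner floor, 50 mm above the table; the cup's inside is 34 mm wide and 14 mm deep.
- lens_tube: Fixed stand (foot 55 by 50 mm) with a level round tube, 42 mm wide, 104 mm high, pointing across at the carriage's track; it stands 145 mm behind (+x) the base's centre, at y = +45 or -45 mm of the base, in front of one nominal hole. Origin under its foot; axes as the base's.
- screen: Fixed stand of the same foot with a flat upright plate 52 mm square; stands at the other place.
- eyepiece_b: Black eyepiece standing on the table beside the fixture, 40 mm high; a bystander.
- eyepiece_c: Steel eyepiece standing on the table beside the fixture, 50 mm high; a bystander.
- objective: Small brass objective lens standing beside the fixture, 38 mm high; a bystander.
- screwdriver: Red screwdriver, 190 mm, lying on the left of the table; a bystander.
- slide_tray: Plywood slide tray, 90 by 130 by 30 mm, on the right; a bystander.
- slide_box: Grey slide box, 75 by 110 by 35 mm, on the left; a bystander.
- oil_jar: Small jar, 36 mm diameter, 70 mm high, on the left; a bystander.
There are look-alikes about, which are no part of the job. Leave any orange or red look-alike of the lens_tube alone.

How it is judged:
By the outcome, as a careful person would: the job done as asked, in the order asked, and still so for the second after the job is handed in, with the robot touching nothing.
It also fails if it takes over 51 s, if anything falls off the work surface, if the arm or the gripper's body presses on something with over 40 N, if the wrist force passes 120 N, or if a joint passes its speed limit or range.

## Working session

There is one attempt and no reset: what is moved stays moved. The work goes in short steps, Python scripts to look and compute and a shell command to move; the robot and the scene stay as the last step left them, time stands still between calls to the robot, and variables do not carry over. Pictures are saved under pics/ and viewed, at most 10 in all, crops included, and the job is handed in when it is done.

```bash
mkdir -p pics; ls; python3 - <<'E'
from station import *
import cv2
for n in("top","side"):
    cv2.imwrite(f"pics/{n}0.png",snapshot(n)[...,::-1]); c=get_calibration(n); print(n,c)
s=sense();print(s["t"],s["tcp_pos"],s["tool_rot"],s["force"])
E
```

```text
pics
top {'fx': 596.3330948307871, 'fy': 596.3330948307871, 'cx': 317.3287082003472, 'cy': 236.13639299414424, 'world_to_cam': array([[ 0.00963937, -0.9999218 ,  0.0079676 ,  0.03305801],
       [-0.99790719, -0.01012883, -0.06386435,  0.56014453],
       [ 0.06394006, -0.00733532, -0.99792678,  1.78357764],
       [ 0.        ,  0.        ,  0.        ,  1.        ]])}
side {'fx': 455.0385658359249, 'fy': 455.0385658359249, 'cx': 317.8444413702415, 'cy': 235.64811211955862, 'world_to_cam': array([[-0.99420459, -0.10746151, -0.00304364,  0.58027263],
       [-0.07148904,  0.6820117 , -0.72783883,  0.0723241 ],
       [ 0.08029045, -0.72340312, -0.68574148,  1.25975249],
       [ 0.        ,  0.        ,  0.        ,  1.        ]])}
0.1 [ 0.27562668 -0.56060108  0.40380445] [ 9.74029248e-01  2.26420042e-01 -4.27520041e-05 -9.93244641e-04] [0.45094008 0.14511837 0.01644768]
```

View pics/top0.png

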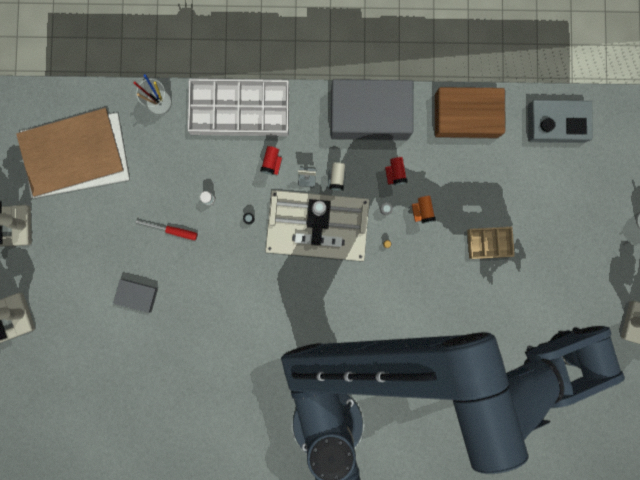

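View pics/side0.png

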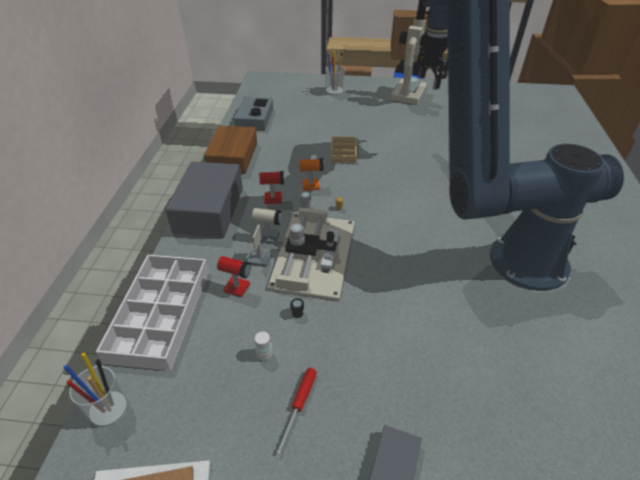

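The fixture is at top (317,225) and side (315,255). There are four tube candidates in the top view: red (271,160), cream (337,175), red (397,170) and orange (425,208). Only the cream one is not red or orange, and it stands directly behind the base next to the plain screen at (307,173), so it fits. I'll confirm that in an enlarged crop.

```bash
python3 - <<'E'
import cv2,numpy as np
a=cv2.imread("pics/top0.png")[140:280,250:400]; b=cv2.imread("pics/side0.png")[190:310,220:370]
a=cv2.resize(a,(600,560),interpolation=cv2.INTER_CUBIC)
cv2.imwrite("pics/topc.png",a)
cv2.imwrite("pics/sidec.png",cv2.resize(b,(750,600),interpolation=cv2.INTER_CUBIC))
E
```

```text
(no output)
```

View pics/topc.png

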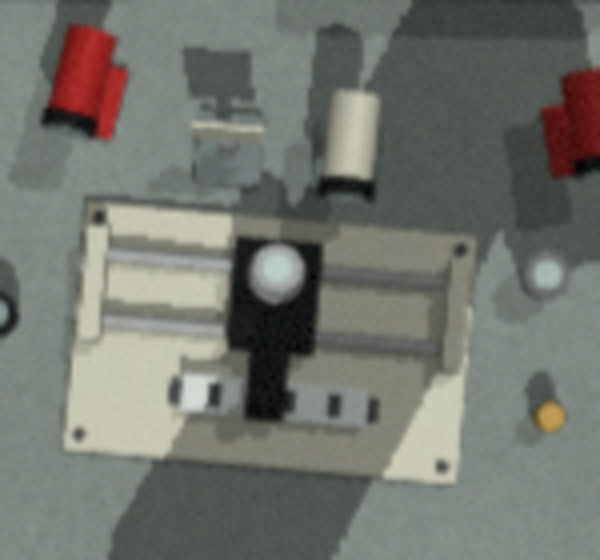

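View pics/sidec.png

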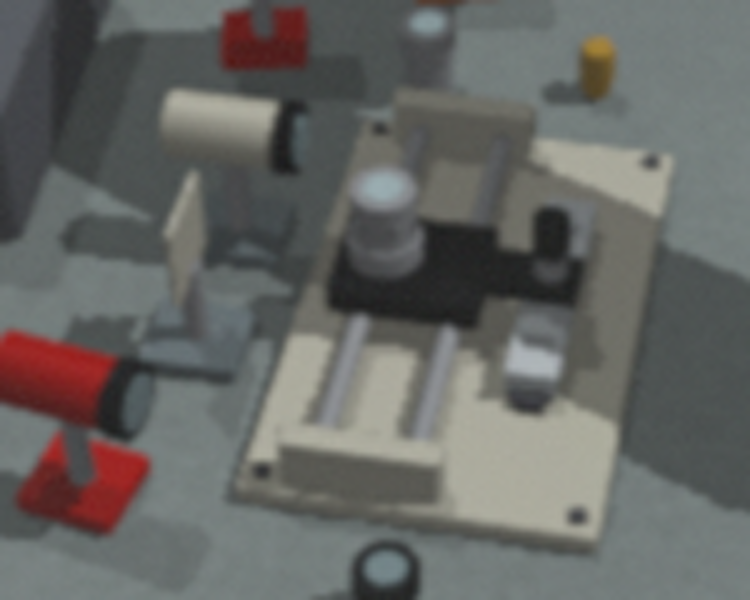

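The cream tube at top crop (350,140) is confirmed. It is on the right, the -y side of the base, and the plain screen is at crop (230,145). The strip holes show at crop (215,395) and (335,405), and the knob is at side crop (552,230). Next I work out the base pose and hole positions.

```bash
cat > h.py <<'E'
import numpy as np
def ray(c,u,v):
    M=c["world_to_cam"];R=M[:3,:3];o=-R.T@M[:3,3]
    return o,R.T@np.array([(u-c["cx"])/c["fx"],(v-c["cy"])/c["fy"],1])
def atz(c,u,v,z):
    o,d=ray(c,u,v);return o+d*(z-o[2])/d[2]
def tri(*obs):
    A=0;b=0
    for c,u,v in obs:
        o,d=ray(c,u,v);d=d/np.linalg.norm(d);P=np.eye(3)-np.outer(d,d);A=A+P;b=b+P@o
    return np.linalg.solve(A,b)
def proj(c,p):
    q=c["world_to_cam"]@np.append(p,1);return np.array([c["fx"]*q[0]/q[2]+c["cx"],c["fy"]*q[1]/q[2]+c["cy"]])
E
python3 - <<'E'
from h import *
from station import *
np.set_printoptions(precision=4,suppress=True)
t=get_calibration("top");s=get_calibration("side")
T=lambda u,v,z:atz(t,250+u/4,140+v/4,z)
S=lambda u,v,z:atz(s,220+u/5,190+v/5,z)
scr=np.array([T(98,217,.014),T(460,250,.014),T(442,467,.014),T(78,433,.014)])
cor=np.array([T(88,198,.014),T(476,236,.014),T(456,485,.014),T(64,450,.014)])
ss=np.array([S(378,130,.014),S(651,160,.014),S(577,515,.014),S(262,469,.014)])
c=scr.mean(0);print("ctr",c,cor.mean(0),ss.mean(0))
for K in(scr,cor):
    e=(K[0]-K[1])+(K[3]-K[2]); x=(K[0]-K[3])+(K[1]-K[2])
    print("yaw",np.degrees(np.arctan2(-e[0],e[1])),np.degrees(np.arctan2(x[1],x[0])))
print("holes",T(215,395,.034),T(335,405,.034),"ends",T(172,390,.034),T(376,410,.034))
print("knob side z .09",S(552,212,.09), S(552,230,.078))
print("tube",T(350,140,.1),"eyep tri",tri((t,250+277/4,140+270/4),(s,220+385/5,190+187/5)))
E
```

```text
ctr [0.5928 0.0387 0.014 ] [0.5925 0.0376 0.014 ] [0.5911 0.0337 0.014 ]
yaw -4.699442066080359 -4.447878539126107
yaw -4.775786579537428 -4.451323010829832
holes [0.5505 0.0793 0.034 ] [ 0.5439 -0.0106  0.034 ] ends [0.5539 0.1115 0.034 ] [ 0.5405 -0.0413  0.034 ]
knob side z .09 [0.5459 0.0345 0.09  ] [0.5456 0.0358 0.078 ]
tube [ 0.7329 -0.0176  0.1   ] eyep tri [0.6367 0.0344 0.0995]
```

```bash
python3 -m jog '{"linear":[[22,50,0],[22,50,0],[22,50,0],[22,50,0],[22,50,0],[22,50,0],[22,50,0],[22,50,0],[22,50,0],[22,50,0],[22,50,0],[22,50,0]],"turn":[-0.5,-0.5,-0.5,-0.5,-0.5,-0.5,-0.5,-0.5,-0.5,-0.5,-0.5,-0.66]}' 1 30
python3 -m jog '{"linear":[[0,0,0],[0,0,0]],"turn":[0,0]}'
python3 - <<'E'
from station import *
from h import *
import cv2
s=sense();c=get_calibration("wrist");cv2.imwrite("pics/w1.png",snapshot("wrist")[...,::-1])
np.save("w1c.npy",c,allow_pickle=True)
print(s["t"],s["tcp_pos"],s["tool_rot"],s["force"],s["q"],c)
E
```

```text
t: 1.6
tcp_pos: [0.5401, 0.0409, 0.4044]
tool_rot: [0.999, -0.041, -0.0, 0.0]
force: [-0.5, -0.9, 0.7]
finger_gap: 0.999
gripper_force: 0.0
t: 1.85
tcp_pos: [0.5393, 0.0392, 0.4042]
tool_rot: [0.999, -0.04, -0.001, 0.0]
force: [-0.8, -0.5, 0.1]
finger_gap: 1.001
gripper_force: 0.0
1.85 [0.53933073 0.03918967 0.40424077] [ 9.99210062e-01 -3.97331242e-02 -6.99863090e-04  2.01289405e-04] [-0.76769759 -0.47553286  0.13461228] [-1.34078870e-01  4.15217827e-01  1.64447519e+00 -6.02879558e-04
  1.08325529e+00  1.51648743e+00] {'fx': 347.4337620958291, 'fy': 347.4337620958291, 'cx': 319.6754151199657, 'cy': 240.509779355068, 'world_to_cam': array([[-7.84516207e-02, -9.96917618e-01,  7.78519895e-04,
         8.15086896e-02],
       [-9.56303110e-01,  7.54760813e-02,  2.82467205e-01,
         4.76083789e-01],
       [-2.81655293e-01,  2.14155091e-02, -9.59276640e-01,
         5.30553730e-01],
       [ 0.00000000e+00,  0.00000000e+00,  0.00000000e+00,
         1.00000000e+00]])}
```

View pics/w1.png

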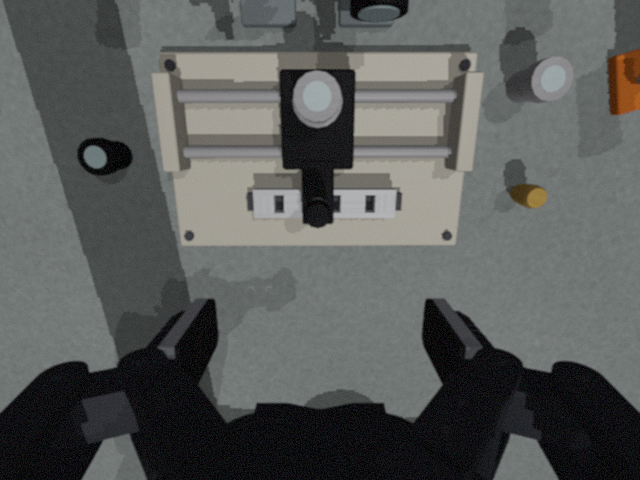

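The wrist view shows the hole centres at (279,204) and (370,204), the knob top at about (318,210), and the lens tube at (378,8) on the right. The tool is aligned with the base. Next I triangulate the knob from the wrist and side views.

```bash
python3 - <<'E'
from station import *
from h import *
import cv2
np.set_printoptions(precision=4,suppress=True)
w=np.load("w1c.npy",allow_pickle=True).item();s=get_calibration("side")
print("knob top tri",tri((w,317.5,211),(s,220+552/5,190+212/5)))
y=np.array([.0802,.9968,0])
H=[atz(w,279,204,.034),atz(w,370,204,.034)];print("holes",H)
k=atz(w,317.5,211,.09);print("knob@.09",k)
sc=np.array([atz(w,*p,.014) for p in((170,65),(465,65),(447,236),(189,236))])
b=sc.mean(0);print("base",b)
print("base-y: holes",[(h-b)@y for h in H],"knob",(k-b)@y)
im=cv2.imread("pics/w1.png")[150:250,230:420];cv2.imwrite("pics/w1c.png",cv2.resize(im,None,fx=4.2,fy=4.2,interpolation=cv2.INTER_CUBIC))
E
```

```text
knob top tri [0.5496 0.039  0.0925]
holes [array([0.5519, 0.0788, 0.034 ]), array([ 0.5448, -0.0111,  0.034 ])]
knob@.09 [0.5533 0.0401 0.09  ]
base [0.5938 0.0369 0.014 ]
base-y: holes [np.float64(0.03834662586481878), np.float64(-0.051811880355343724)] knob -8.565798455269128e-05
```

View pics/w1c.png

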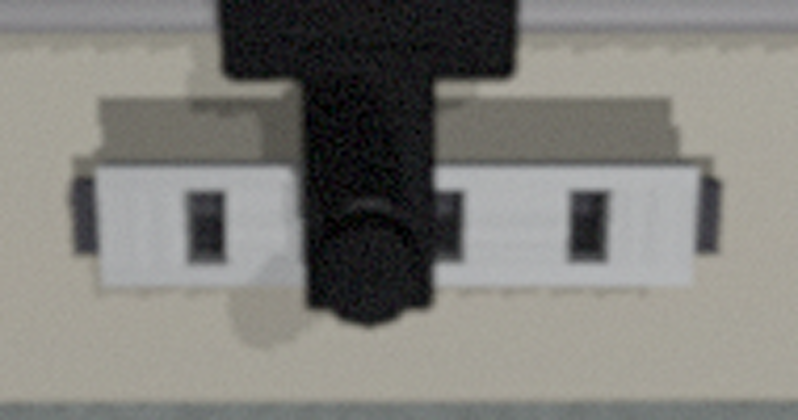

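```bash
python3 -m jog '{"linear":[[5,0.5,-30],[5,0.5,-35],[0,0,-35],[0,0,-30],[0,0,-20],[0,0,-12],[0,0,-6],[0,0,0],[0,0,0]],"turn":[0,0,0,0,0,0,0,0,0]}' 1 30
python3 - <<'E'
from station import *
from h import *
import cv2
s=sense();c=get_calibration("wrist");cv2.imwrite("pics/w2.png",snapshot("wrist")[...,::-1])
print(s["t"],s["tcp_pos"],s["tool_rot"],s["force"])
g=s["tcp_pos"]+np.array([0,0,-.155]);print("grasp pt px",proj(c,g), proj(c,g+[0,0,.008]))
for y in(.03,.04,.05):print(proj(c,[.549,y,.09]))
E
```

```text
t: 3.02
tcp_pos: [0.55, 0.04, 0.2375]
tool_rot: [0.999, -0.04, 0.001, 0.0]
force: [0.3, 0.6, 0.8]
finger_gap: 1.0
gripper_force: 0.0
3.025 [0.54997042 0.04000952 0.23745438] [ 9.99183382e-01 -4.03978409e-02  7.60808180e-04  7.04443064e-05] [0.29880721 0.59691735 0.83771633]
grasp pt px [320.64003025 324.91170974] [320.70453198 335.64180159]
[346.90079107 335.38306452]
[320.92456781 337.22214753]
[295.03338353 339.0552099 ]
```

View pics/w2.png

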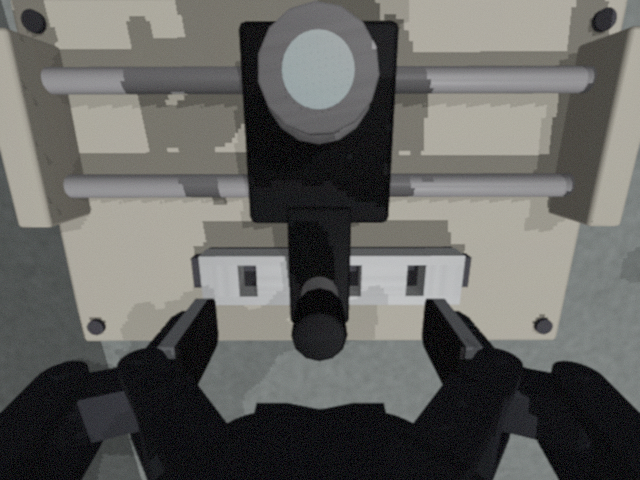

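The knob top is at (319,337), right at the predicted grasp point. The holes show at (248,280) and (416,280). I'll grip now.

```bash
python3 - <<'E'
from station import *
from h import *
c=get_calibration("wrist");y=np.array([.0802,.9968,0])
k=atz(c,319.5,337,.09)
for u in(248,416):
    h=atz(c,u,280,.034);print(h,"rel knob along y",(h-k)@y)
E
python3 -m jog '{"linear":[[0,0,0],[0,0,0],[0,0,0],[0,0,0],[0,0,0],[0,0,0],[0,0,0],[0,0,0]],"turn":[0,0,0,0,0,0,0,0]}' 0 45
```

```text
[0.55234937 0.07902824 0.034     ] rel knob along y 0.03854191172615991
[ 0.5451247 -0.0112436  0.034    ] rel knob along y -0.05202047101554282
t: 4.08
tcp_pos: [0.5497, 0.0402, 0.2369]
tool_rot: [0.999, -0.04, 0.0, -0.0]
force: [-1.0, -0.1, 3.7]
finger_gap: 0.238
gripper_force: 43.9
```

```bash
python3 -m jog '{"linear":[[0,0,4],[0,0,4],[0,0,4],[0,0,0],[0,0,0]],"turn":[0,0,0,0,0]}'
```

```text
t: 4.7
tcp_pos: [0.5497, 0.0402, 0.2486]
tool_rot: [0.999, -0.04, -0.0, -0.0]
force: [2.2, 0.4, -6.0]
finger_gap: 0.241
gripper_force: 44.2
```

```bash
python3 -m jog '{"linear":[[-0.2,-2.5,0],[-0.4,-5,0],[-0.4,-5,0],[-0.4,-5,0],[-0.4,-5,0],[-0.4,-5,0],[-0.4,-5,0],[-0.4,-5,0],[-0.4,-5,0],[-0.4,-5,0],[-0.2,-2.5,0],[0,0,0]],"turn":[0,0,0,0,0,0,0,0,0,0,0,0]}'
python3 -m jog '{"linear":[[-0.2,-1.8,0],[0,0,0],[0,0,0],[0,0,0]],"turn":[0,0,0,0]}'
```

```text
t: 6.2
tcp_pos: [0.5457, -0.0104, 0.2487]
tool_rot: [0.999, -0.04, 0.0, 0.0]
force: [1.1, -1.5, -6.0]
finger_gap: 0.24
gripper_force: 44.2
t: 6.7
tcp_pos: [0.5455, -0.0117, 0.2487]
tool_rot: [0.999, -0.04, 0.0, 0.0]
force: [2.3, -0.1, -5.0]
finger_gap: 0.239
gripper_force: 44.2
```

```bash
python3 -m jog '{"linear":[[0,0,-1.2],[0,0,-1.2],[0,0,-1.2],[0,0,0],[0,0,0]],"turn":[0,0,0,0,0]}'
```

```text
t: 7.32
tcp_pos: [0.5456, -0.0117, 0.2452]
tool_rot: [0.999, -0.04, 0.0, 0.0]
force: [2.1, -1.1, -4.2]
finger_gap: 0.241
gripper_force: 44.3
```

```bash
python3 -m jog '{"linear":[[0,0,-1],[0,0,-1],[0,0,0],[0,0,0]],"turn":[0,0,0,0]}'
```

```text
t: 7.82
tcp_pos: [0.5455, -0.0117, 0.2431]
tool_rot: [0.999, -0.04, 0.0, 0.0]
force: [2.6, -1.1, -5.0]
finger_gap: 0.238
gripper_force: 44.3
```

The tool has dropped below strip level and there is still only spring force, so the pin is in the hole. I'll lower it nearly home, then release.

```bash
python3 -m jog '{"linear":[[0,0,-2],[0,0,-2],[0,0,-1],[0,0,0],[0,0,0]],"turn":[0,0,0,0,0]}'
python3 -m jog '{"linear":[[0,0,0],[0,0,0],[0,0,0],[0,0,0],[0,0,0],[0,0,0]],"turn":[0,0,0,0,0,0]}' 1
```

```text
t: 8.45
tcp_pos: [0.5456, -0.0117, 0.2382]
tool_rot: [0.999, -0.04, 0.0, 0.0]
force: [1.3, -1.9, -2.8]
finger_gap: 0.239
gripper_force: 44.3
t: 9.2
tcp_pos: [0.5455, -0.0117, 0.2381]
tool_rot: [0.999, -0.04, -0.0, -0.0]
force: [-0.2, 0.8, -0.6]
finger_gap: 0.999
gripper_force: 0.0
```

```bash
python3 - <<'E'
from station import *
import cv2
cv2.imwrite("pics/w3.png",snapshot("wrist")[...,::-1])
E
python3 -m jog '{"linear":[[0,0,5],[0,0,15],[0,0,30],[0,0,40],[0,0,40],[0,0,40],[0,0,0],[0,0,0]],"turn":[0,0,0,0,0,0,0,0]}'
python3 - <<'E'
from station import *
import cv2,numpy as np
a=cv2.imread("pics/w3.png")[0:400,120:520];b=snapshot("wrist")[0:400,120:520,::-1]
cv2.imwrite("pics/w4.png",np.hstack([a,b]))
E
```

```text
t: 10.25
tcp_pos: [0.5449, -0.0115, 0.4085]
tool_rot: [0.999, -0.04, 0.0, -0.0]
force: [-0.6, -0.2, 0.1]
finger_gap: 0.998
gripper_force: 0.0
```

View pics/w4.png

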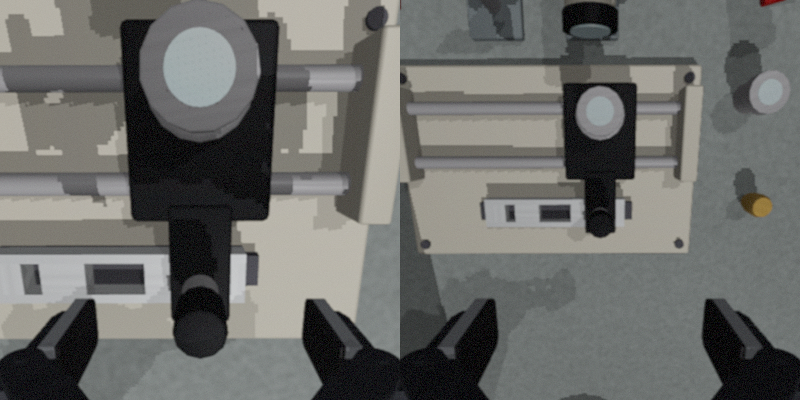

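The carriage now sits in front of the lens tube. The knob top is at (319,335) with the tool 0.6 mm higher; before the move it was at (319,337), and a pin left up on the strip would shift it by about 12 px. So the pin is fully home, and the eyepiece is still upright in its cup.

```bash
python3 -c "
from station import *
print(sign_off())"
```

```text
the job is handed in; nothing more can be done
None
```

The carriage is indexed in the hole in front of the cream lens tube with the pin fully home and the eyepiece still standing in its cup; the job was handed in at about 10 s on the robot's clock.

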